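Tip the grinding balls out of a tube from the slanted block

TASK

The five steel grinding balls in the open tube are due for washing: draw that tube out of the slanted block, leaving the two capped tubes where they are, carry it to the empty beaker that stands beside the block at the front of the bench and tip all the balls in, spilling none and without shifting the beaker. Finish still holding the emptied tube, raised close above the beaker's rim and touching nothing else, with its mouth over the beaker's opening and slanting clearly downwards, so that it can be seen to be empty.

Things in the scene. Friction and masses are not known exactly. Their poses are not given: they have to be found in the camera images.
- block: grey plastic tube block fixed to the worktop, 236 mm long (its x), top edge 83 mm high, on an aluminium foot plate 248 x 142 x 4 mm; origin on the worktop under the bar's middle, z up. Five bores in a row at x = -84, -42, 0, 42, 84 mm, leaning 40 deg from upright to its -y side: out of the bore is (0, -0.643, 0.766) in its frame. Tubes stand at x = -84, 0 and 84, in any order
- block_bore (a point): centre of the middle bore's mouth, on the block's slanted face, at (0, -35, 64) mm in the block's frame; axes as the block's. Each bore is 34 mm wide and 46 mm deep
- tube: open tube of clear plastic, 30 mm across, 112 mm long, bore 26 mm, 2 mm walls, closed flat bottom, about 35 g. Origin at the centre of its bottom, z along its axis to the open mouth. It leans in its bore with 66 mm showing, filled with balls to about 94 mm, and draws out freely along its axis
- tube_mouth (a point): centre of the open tube's mouth rim, 112 mm from the origin of the tube along its z
- beaker: clear empty beaker standing loose on the worktop, nearest to the robot of all the beakers and to the right of the block, 112 mm tall and 91 to 97 mm wide at the spouted rim, opening about 80 mm wide, floor 4 mm thick, 0.2 kg. Origin at the centre of its underside, z up. Its spout may point any way and need not be used
- capped_1: tube of the same diameter closed by a blue screw cap 35 mm wide, 115 mm long, in a bore of the block; origin at the centre of its bottom, z along its axis to the cap. To be left alone
- capped_2: second capped tube, like capped_1. To be left alone
- ball_0_center (a point): centre of one of five steel grinding balls, 18 mm across, 24 g each, lying in a row in the open tube at the start; they roll freely
- ball_1_center (a point): centre of one of five steel grinding balls, 18 mm across, 24 g each, lying in a row in the open tube at the start; they roll freely
- ball_2_center (a point): centre of one of five steel grinding balls, 18 mm across, 24 g each, lying in a row in the open tube at the start; they roll freely
- ball_3_center (a point): centre of one of five steel grinding balls, 18 mm across, 24 g each, lying in a row in the open tube at the start; they roll freely
- ball_4_center (a point): centre of one of five steel grinding balls, 18 mm across, 24 g each, lying in a row in the open tube at the start; they roll freely
- tube_middle (a point): middle of the open tube's axis, 56 mm from its bottom
Things that resemble listed ones, but are neither listed nor needed, are in the scene too. Leave any orange look-alike of the tube alone.

How it is judged:
On the way, in this order (a step that is already met when the one before it is completed fails the run):
1. the open tube is drawn clear of the block with the balls in it, its mouth still upwards (contact force between tube and the fingers above 1 N and contact force between tube and block below 0.05 N and contact force between tube and beaker below 0.05 N and height (world z) of tube above 0.06 m and angle between tube's own z axis and vertical below 1.4 rad and distance between each of ball_0_center, ball_1_center, ball_2_center, ball_3_center, ball_4_center and tube_middle below 0.06 m), for 0.1 s.
2. all five balls are in the beaker (horizontal distance between each of ball_0_center, ball_1_center, ball_2_center, ball_3_center, ball_4_center and beaker below 0.043 m and height (world z) of each of ball_0_center, ball_1_center, ball_2_center, ball_3_center, ball_4_center below 0.085 m), for 0.2 s.
At the end, for the whole second after the job is handed in: Fingers hold the tube (>1 N), clear of block and beaker, tipped over 100 deg from upright, mouth within 45 mm of the beaker's axis and 114 to 200 mm up (rim: 112). All balls in the beaker, which is upright and within 30 mm of its first place; capped tubes within 12 mm of theirs (all of step 2 and contact force between tube and the fingers above 1 N and contact force between tube and block below 0.05 N and contact force between tube and beaker below 0.05 N and angle between tube's own z axis and vertical above 1.74 rad and horizontal distance between tube_mouth and beaker below 0.045 m and height (world z) of tube_mouth between 0.114 and 0.2 m and angle between beaker's own z axis and vertical below 0.1 rad and distance of beaker from where it was at the start of the episode below 0.03 m and distance of each of capped_1, capped_2 from where it was at the start of the episode below 0.012 m); the arm keeps its last pose, push and grip.
It fails at once if a ball falls beside the beaker ((height (world z) of ball_0_center below 0.02 m and horizontal distance between ball_0_center and beaker above 0.06 m) or (height (world z) of ball_1_center below 0.02 m and horizontal distance between ball_1_center and beaker above 0.06 m) or (height (world z) of ball_2_center below 0.02 m and horizontal distance between ball_2_center and beaker above 0.06 m) or (height (world z) of ball_3_center below 0.02 m and horizontal distance between ball_3_center and beaker above 0.06 m) or (height (world z) of ball_4_center below 0.02 m and horizontal distance between ball_4_center and beaker above 0.06 m)).
It fails at once if the beaker is shoved or tipped over (distance of beaker from where it was at the start of the episode above 0.06 m or angle between beaker's own z axis and vertical above 0.5 rad).
It fails at once if a capped tube is pulled out (distance of any of capped_1, capped_2 from where it was at the start of the episode above 0.03 m).
It also fails if it takes over 42 s, if anything falls off the work surface, if the arm or the gripper's body presses on something with over 40 N, if the wrist force passes 120 N, or if a joint passes its speed limit or range.

ROBOT

A 7-joint arm with a two-finger parallel gripper is mounted at the origin on a cart in front of the work surface, level with it; the furniture and walls round the work are solid. World frame = base frame: x ahead of the robot, y to its left, z up, the work surface at z = 0. Lengths are in m, angles in rad, forces in N, time in s.
With the tool pointing down it reaches from about 0.425 to 0.875 m from the base axis. Payload 4.7 kg.
Tool frame: the origin (TCP) lies at the very end of the fingers, on their centre line; the grasp point (between the pads) lies 19 mm behind it; z points along the fingers, y is the line along which they close (so a half turn about z gives the same grasp; the last joint's range is limited). The gripper opens to 87 mm and grips with 3 to 60 N. Pads are 19 mm wide; open, the fingers measure 117 mm over their backs; the gripper's body (75 mm by 190 mm) begins 51 mm behind the grasp point.
Start: joints at [-1.126, 0.321, -0.07, 1.45, 0.023, 1.371, -0.057], TCP at [0.271, 0.591, 0.223] pointing down, gripper open.
Joint ranges: [-2.86, 2.86], [-0.3, 2.09], [-1.38, 1.24], [0.06, 2.45], [-1.56, 4.7], [0.09, 2.05], [-2.69, 2.69]. Speed limits (rad/s): [2.57, 2.57, 3.14, 3.14, 3.14, 3.14, 3.14].

INTERFACE

Orientations are given as a rotation vector (axis times angle).
In Python, from workcell import sensors, imaging, ticket gives the robot as it stands. The module is installed in compiled form; this text tells all that it offers.
- The arm moves only by the tool step_arm, never from a script. Its argument "motion" is one flat list of numbers, 7 for each row, row after row: the turn, a rotation vector about the tool's x, y, z in degrees, then the shift along the tool's x, y, z in mm, then the finger opening in mm, from 0 to 87. A call has 1 to 8 rows; each row shifts and turns the commanded pose from where the row before left it, along the tool's axes as they then stand; what a row does not reach is not made up. A row lasts 1/8 s, in which the tool goes at most 62.5 mm and 10.7 degrees, less where a joint would pass 70% of its speed; a pose out of reach is approached as far as the arm can. A call with a gripper value outside its range is refused whole. The fingers move at their own pace and stop on an object; "force" is the grip in N (left out, the last holds). Time passes only in rows, so rows that do not move let the fingers close. It gives the time, the measured TCP pose, the force, the opening and the grip force at its end, in the units of the state.
- sensors.state(): the state, without advancing time (a new reading comes with each control period).
- imaging.read_camera(name): name is "scene" or "top"; returns a dict with "frame" (420x560x3 uint8, red, green, blue), "camera_matrix" (3x3 intrinsics, pixels), "extrinsics" (4x4, takes a point from camera to world coordinates). Camera axes: x right, y down, z forward; pixel columns grow to the right and rows downward; lengths in m; the calibration is good to about 2 mm. A picture is of the moment at which its call begins. There is no depth.
- ticket.sign_off(): hands the job in; it is judged then, once.
The state is a dict: "time_s": time; "qpos": joint angles; "qvel": joint speeds; "joint_efforts": joint torques, N m; "tcp_pos": TCP position; "tcp_rot": TCP orientation; "force": force on the tool from outside, world axes, zero at the start; "ft_torque": the same for the moment, N m; "grip_width": opening from 0.0 (shut) to 1.0 (fully open); "finger_force": force on a finger pad.
Only numpy, scipy, OpenCV 4.12 (cv2) and the standard library are available. Lean on these libraries where they do the work, as an engineer would, in place of code of your own. Each camera call takes 0.05 s, during which the arm holds its last target. There are 200 camera calls.

## Working session

There is one attempt and no reset: what is moved stays moved. The work goes in short steps, Python scripts to look and compute and a tool call to move; the robot and the scene stay as the last step left them, time stands still between calls to the robot, and variables do not carry over. Pictures are saved under pics/ and viewed, at most 10 in all, crops included, and the job is handed in when it is done.

Besides the shell and the picture viewer there is one more tool, called after "Call:" as name(argument=value, ...) on one line, values as JSON. step_arm: Moves the arm, as the interface text tells. Its arguments: {"type":"object","properties":{"motion":{"type":"array"},"force":{"type":"number"}},"required":["motion"]}

```bash
mkdir -p pics; cat > h.py <<'E'
import numpy as np, cv2, json
from workcell import sensors, imaging, ticket
from scipy.spatial.transform import Rotation as R
def snap(name,f):
    d=imaging.read_camera(name); cv2.imwrite(f'pics/{f}.png',cv2.cvtColor(d['frame'],cv2.COLOR_RGB2BGR))
    np.savez(f'pics/{f}.npz',K=d['camera_matrix'],E=d['extrinsics']); return d
def crop(f,x0,y0,w,h,s,out):
    im=cv2.imread(f'pics/{f}.png')[y0:y0+h,x0:x0+w]; cv2.imwrite(f'pics/{out}.png',cv2.resize(im,None,fx=s,fy=s,interpolation=cv2.INTER_CUBIC))
def ray(f,u,v):
    z=np.load(f'pics/{f}.npz');E=z['E'];d=E[:3,:3]@np.linalg.inv(z['K'])@[u,v,1];return E[:3,3],d/np.linalg.norm(d)
def atz(f,u,v,h):
    o,d=ray(f,u,v);return o+d*(h-o[2])/d[2]
def proj(f,p):
    z=np.load(f'pics/{f}.npz');E=z['E'];c=z['K']@(E[:3,:3].T@(np.asarray(p)-E[:3,3]));return c[:2]/c[2]
def tri(*obs):
    A=np.zeros((3,3));b=np.zeros(3);L=[ray(*o) for o in obs]
    for o,d in L:
        P=np.eye(3)-np.outer(d,d);A+=P;b+=P@o
    p=np.linalg.solve(A,b);return p,[np.linalg.norm((np.eye(3)-np.outer(d,d))@(p-o)) for o,d in L]
E
python3 - <<'E'
from h import *
np.set_printoptions(precision=4,suppress=True)
for n in ('scene','top'):
    d=snap(n,n+'0'); print(d['extrinsics'],d['camera_matrix'])
s=sensors.state();print(s['tcp_pos'],s['tcp_rot'],s['time_s'])
a=np.hstack([cv2.imread('pics/scene0.png')]);
E
```

```text
[[ 0.6753 -0.5577  0.4826 -0.1006]
 [-0.7374 -0.5228  0.4277 -0.4576]
 [ 0.0138 -0.6447 -0.7643  1.1144]
 [ 0.      0.      0.      1.    ]] [[464.6389   0.     284.1686]
 [  0.     464.6389 217.6301]
 [  0.       0.       1.    ]]
[[-0.0127 -0.9847  0.1737  0.3434]
 [-0.9999  0.0127 -0.0015  0.1195]
 [-0.0007 -0.1737 -0.9848  1.2816]
 [ 0.      0.      0.      1.    ]] [[440.7105   0.     272.8899]
 [  0.     440.7105 208.3057]
 [  0.       0.       1.    ]]
[0.2713 0.5901 0.2216] [-0.6714 -3.0687  0.0026] 0.1
```

View pics/scene0.png

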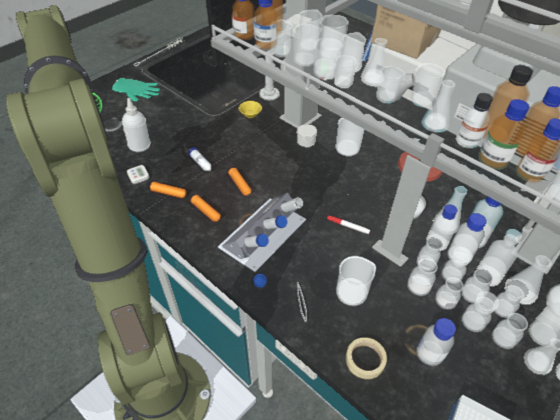

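View pics/top0.png

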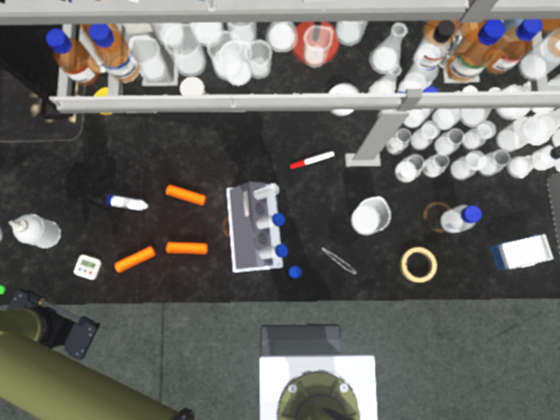

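Scene view: block at (262,230), with the open tube at about (291,206) and capped tubes at (275,223) and (257,241). The empty beaker is at (355,282). Top view: open tube (265,189), caps (278,220) and (281,251), beaker (370,215).

Candidates for the tube are the grey uncapped tube at scene (291,206), the two blue-capped ones, and the orange look-alikes at (168,190), (205,208) and (240,181). I choose the uncapped one. Next is a close crop to check it.

```bash
python3 - <<'E'
from h import *
crop('scene0',210,180,110,95,7,'a'); crop('top0',215,165,200,120,4,'b')
a=cv2.imread('pics/a.png');b=cv2.imread('pics/b.png')
E
```

```text
(no output)
```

View pics/a.png

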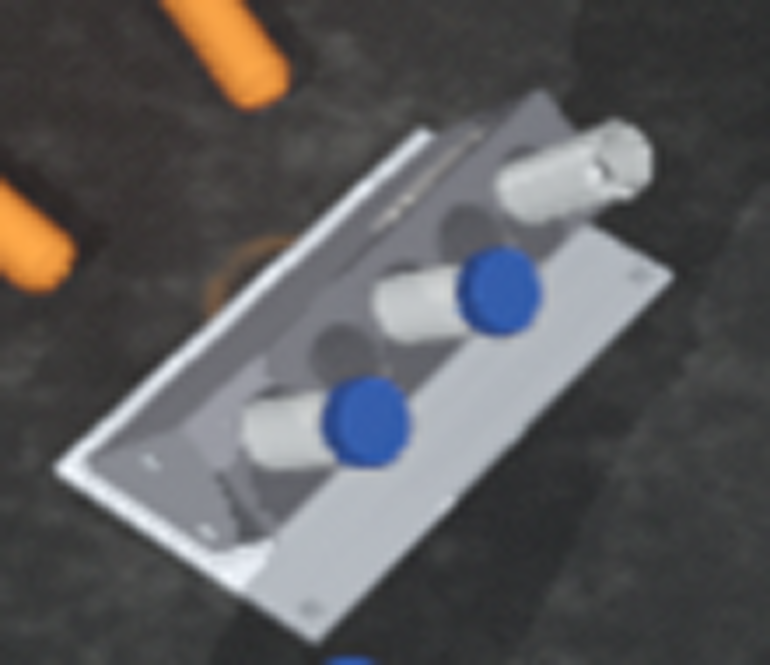

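View pics/b.png

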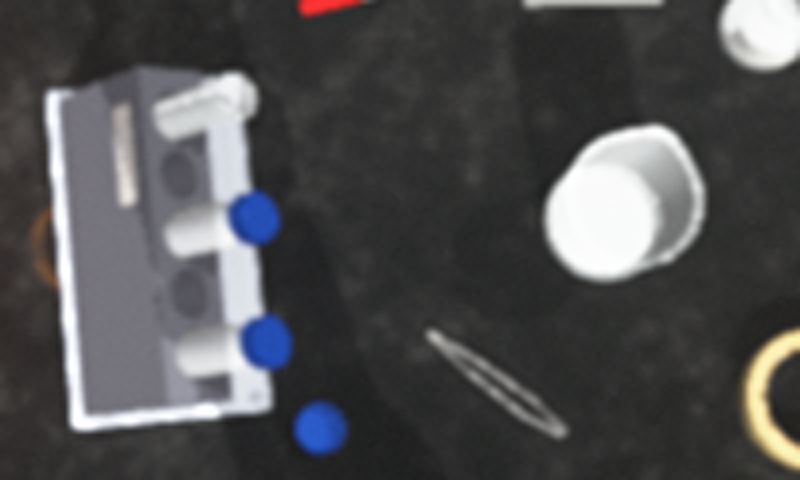

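Crop a shows the open tube clearly: grey, uncapped, mouth at crop (622,160), which is scene (298.9,202.9). In crop b its mouth is at (238,95), which is top (274.5,188.8). The beaker floor is centred at (603,220), which is top (365.8,220).

```bash
python3 - <<'E'
from h import *
from scipy.optimize import least_squares
np.set_printoptions(precision=4,suppress=True)
S=lambda u,v:('scene0',210+u/7,180+v/7); T=lambda u,v:('top0',215+u/4,165+v/4)
p,r=tri(S(622,160),T(238,95));print('mouth',p,r)
for n,o in dict(cap_mid=(S(498,292),T(255,218)),cap_near=(S(367,422),T(267,342)),bore_out=(S(498,190),T(160,125))).items(): print(n,*tri(*o))
for o in (S(62,467),S(318,640),S(672,275),S(425,130),T(77,430),T(272,410),T(50,92)):print(atz(*o,.004))
c=[(-.124,None)]
def B(q):return np.array([q[0],q[1],0]),R.from_euler('z',q[2])
# corners: local (x,y): near = -x , far=+x ; plate y offset unknown
obs=[(S(62,467),-1,1),(S(318,640),-1,-1),(S(672,275),1,-1),(S(425,130),1,1),(T(77,430),-1,1),(T(272,410),-1,-1),(T(50,92),1,1)]
caps=[((S(498,292),T(255,218)),0,115),((S(367,422),T(267,342)),-84,115),((S(622,160),T(238,95)),84,112)]
ax=np.array([0,-.643,.766])
def pts(q):
    t,Q=B(q);out=[]
    for o,sx,sy in obs: out.append((o,t+Q.apply([sx*.124,q[3]+sy*.071,.004])))
    for oo,x,L in caps:
        for o in oo: out.append((o,t+Q.apply(np.array([x/1e3,-.035,.064])+ax*(L-46)/1e3)))
    return out
f=lambda q:np.concatenate([proj(o[0],P)-o[1:] for o,P in pts(q)])
s=least_squares(f,[.62,.2,0,0],loss='soft_l1');print('block',s.x,s.fun.reshape(-1,2))
t,Q=B(s.x)
print('pred mouth',t+Q.apply(np.array([.084,-.035,.064])+ax*.066),'axis',Q.apply(ax))
b=atz('top0',365.75,220,.004);print('beaker',b,'rim in top,scene',proj('top0',b+[0,0,.108]),proj('scene0',b+[0,0,.108]),proj('scene0',b), 'rim top meas',atz('top0',215+632/4,165+195/4,.112))
crop('scene0',320,240,75,80,7,'c')
E
```

```text
mouth [0.6047 0.1123 0.1086] [np.float64(0.0005863556268177272), np.float64(0.0005863556268176441)]
cap_mid [0.5196 0.1026 0.1058] [np.float64(0.00036528448087503115), np.float64(0.0003652844808750787)]
cap_near [0.4363 0.0956 0.1055] [np.float64(7.858289076867658e-06), np.float64(7.858289076928143e-06)]
bore_out [0.5938 0.1689 0.0554] [np.float64(0.0015243218028941701), np.float64(0.0015243218028942768)]
[0.385  0.2287 0.004 ]
[0.3969 0.0881 0.004 ]
[0.6421 0.1094 0.004 ]
[0.6302 0.25   0.004 ]
[0.383  0.2309 0.004 ]
[0.3955 0.0907 0.004 ]
[0.6316 0.2515 0.004 ]
block [ 0.5121  0.1808  0.0826 -0.0109] [[-0.743  -0.0291]
 [-0.5931  0.1758]
 [ 0.0841 -0.0512]
 [-0.096  -0.226 ]
 [ 0.1472 -0.1987]
 [ 0.625   0.0549]
 [ 0.2092  0.2796]
 [ 0.174  -2.186 ]
 [ 0.3016 -0.1729]
 [-0.2168 -2.0972]
 [ 0.4069  0.1703]
 [-0.2333 -0.5608]
 [ 0.8081  0.2485]]
pred mouth [0.6022 0.1105 0.1146] axis [ 0.053  -0.6408  0.766 ]
beaker [ 0.5304 -0.154   0.004 ] rim in top,scene [374.058  214.0728] [357.0841 270.0971] [351.8535 291.9348] rim top meas [ 0.5313 -0.1512  0.112 ]
```

View pics/c.png

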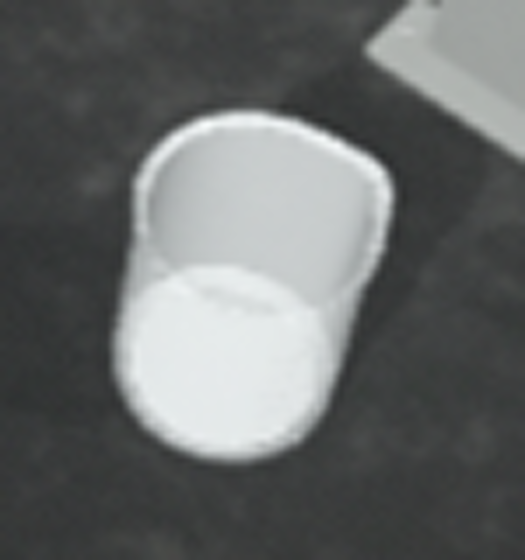

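Scene crop: beaker floor centre at crop (223,362), which is scene (351.9,291.7), and rim centre at (260,210), which is (357.1,270). Both agree with a beaker axis at about (0.530,-0.153). Tube mouth is at about (0.604,0.112,0.109). Now planning the approach.

```bash
cat >> h.py <<'E'
YAW=.0826
def frame(deg,yaw=YAW):
    t=np.radians(deg);Q=R.from_euler('z',yaw)
    a=Q.apply([0,-np.sin(t),np.cos(t)]);n=Q.apply([0,-np.cos(t),-np.sin(t)]);y=Q.apply([1,0,0])
    return a,n,R.from_matrix(np.c_[np.cross(y,n),y,n])
def target(mouth,deg,back,off=0,yaw=YAW):
    a,n,Q=frame(deg,yaw);return np.asarray(mouth)-a*back+n*(.019-off),Q
def delta(p,Q,cur=None):
    s=sensors.state();p0,Q0=(s['tcp_pos'],R.from_rotvec(s['tcp_rot'])) if cur is None else cur
    return np.degrees((Q0.inv()*Q).as_rotvec()),1e3*Q0.inv().apply(p-np.array(p0))
E
python3 - <<'E'
from h import *
np.set_printoptions(precision=4,suppress=True)
print('rail/post',tri(('scene0',430,150),('top0',412,98)))
m=[.6035,.1115,.1095]
cur=(lambda s:(s['tcp_pos'],R.from_rotvec(s['tcp_rot'])))(sensors.state())
P,Q=target(m,44,.028,.11)
print('standoff',P,Q.as_matrix(),delta(P,Q)); print(cur[1].as_matrix())
Pg,Qg=target(m,44,.028);print('grasp',Pg)
# plan: waypoint 1 = yaw only, tool vertical, at (.5,.33,.3)
w,Qw=np.array([.52,.33,.30]),frame(90)[2]
print('w1',delta(w,Qw)); print('w1->standoff',delta(P,Q,(w,Qw)))
E
```

```text
rail/post (array([ 0.7235, -0.1725,  0.4118]), [np.float64(0.005024104503685192), np.float64(0.005024104503685171)])
standoff [0.5965 0.1961 0.1526] [[-0.0573  0.9966  0.0593]
 [ 0.6923  0.0825 -0.7169]
 [-0.7193  0.     -0.6947]] (array([ 24.1846, -41.4883,  57.2026]), array([-460.0402, -222.0882,   69.411 ]))
[[-0.9086  0.4176 -0.0006]
 [ 0.4176  0.9086 -0.0016]
 [-0.0001 -0.0017 -1.    ]]
grasp [0.603  0.1173 0.0762]
w1 (array([-0.0866,  0.0555, 60.5834]), array([-334.6364, -132.6397,  -78.1788]))
w1->standoff (array([  0., -46.,  -0.]), array([-139.7339,   65.1877,  147.4276]))
```

```bash
cat >> h.py <<'E'
from scipy.spatial.transform import Slerp
def rows(p,Q,n,grip,cur=None):
    s=sensors.state();p0,Q0=(np.array(s['tcp_pos']),R.from_rotvec(s['tcp_rot'])) if cur is None else cur
    S=Slerp([0,1],R.concatenate([Q0,Q]));c,C=p0,Q0;out=[]
    for k in range(1,n+1):
        pk=p0+(p-p0)*k/n;t,d=delta(pk,S(k/n),(c,C));t=np.round(t,1)+0.;d=np.round(d)+0.
        out+=[*t,*d,grip];c=c+C.apply(d/1e3);C=C*R.from_rotvec(np.radians(t))
    print([float(f'{v:g}') for v in out]);print('end err',1e3*(c-p));return c,C
E
python3 - <<'E'
from h import *
c=rows(np.array([.52,.33,.30]),frame(90)[2],8,70)
P,Q=target([.6035,.1115,.1095],44,.028,.11)
rows(P,Q,8,70,c)
E
```

```text
[0.0, 0.0, 7.6, -42.0, -17.0, -10.0, 70.0, 0.0, 0.0, 7.5, -43.0, -11.0, -10.0, 70.0, 0.0, 0.0, 7.6, -45.0, -5.0, -9.0, 70.0, 0.0, 0.0, 7.6, -45.0, 1.0, -10.0, 70.0, 0.0, 0.0, 7.6, -44.0, 7.0, -10.0, 70.0, 0.0, 0.1, 7.5, -44.0, 13.0, -10.0, 70.0, -0.1, 0.0, 7.6, -41.0, 18.0, -9.0, 70.0, 0.0, 0.0, 7.6, -38.0, 23.0, -10.0, 70.0]
end err [-0.29838643  0.17618753 -0.28956933]
[0.0, -5.8, 0.0, -17.0, 8.0, 18.0, 70.0, 0.0, -5.7, 0.0, -16.0, 8.0, 20.0, 70.0, 0.0, -5.8, 0.0, -13.0, 9.0, 22.0, 70.0, 0.0, -5.7, 0.0, -12.0, 8.0, 23.0, 70.0, 0.0, -5.8, 0.0, -9.0, 8.0, 24.0, 70.0, 0.0, -5.7, 0.0, -6.0, 8.0, 24.0, 70.0, 0.0, -5.8, 0.0, -4.0, 8.0, 25.0, 70.0, 0.0, -5.7, 0.0, -2.0, 8.0, 25.0, 70.0]
end err [-0.45533418 -0.04877042  0.63093298]
```

Call:
step_arm(motion=[0,0,7.6,-42,-17,-10,70,0,0,7.5,-43,-11,-10,70,0,0,7.6,-45,-5,-9,70,0,0,7.6,-45,1,-10,70,0,0,7.6,-44,7,-10,70,0,0,7.5,-44,13,-10,70,0,0,7.6,-41,18,-9,70,0,0,7.6,-38,23,-10,70], force=40)

```text
time_s: 1.1
tcp_pos: [0.5205, 0.3293, 0.3004]
tcp_rot: [-2.133, -2.306, 0.001]
force: [0.6, 0.7, 0.1]
grip_width: 0.804
finger_force: 0.0
```

Call:
step_arm(motion=[0,-5.8,0,-17,8,18,70,0,-5.7,0,-16,8,20,70,0,-5.8,0,-13,9,22,70,0,-5.7,0,-12,8,23,70,0,-5.8,0,-9,8,24,70,0,-5.7,0,-6,8,24,70,0,-5.8,0,-4,8,25,70,0,-5.7,0,-2,8,25,70])

```text
time_s: 2.1
tcp_pos: [0.5962, 0.1963, 0.1531]
tcp_rot: [1.663, 1.808, -0.709]
force: [0.5, 0.1, -1.2]
grip_width: 0.804
finger_force: 0.0
```

```bash
python3 - <<'E'
from h import *
np.set_printoptions(precision=3,suppress=True)
s=sensors.state();print(np.array(s['qpos']),s['tcp_pos'],R.from_rotvec(s['tcp_rot']).as_matrix())
P,Q=target([.6035,.1115,.1095],44,.028,.11);print(delta(P,Q))
snap('scene','s1');snap('top','t1')
a=cv2.imread('pics/s1.png')[110:310,180:380];b=cv2.imread('pics/t1.png')[110:310,160:360]
cv2.imwrite('pics/d.png',cv2.resize(np.hstack([a,b]),None,fx=2,fy=2,interpolation=cv2.INTER_CUBIC))
P,Q=target([.6035,.1115,.1095],44,.028);print(delta(P,Q))
E
```

```text
[-0.942  0.642  0.336  1.404  0.469  1.585 -0.646] [0.596 0.196 0.153] [[-0.058  0.997  0.06 ]
 [ 0.69   0.083 -0.719]
 [-0.721 -0.001 -0.693]]
(array([0.003, 0.168, 0.047]), array([0.199, 0.297, 0.497]))
(array([-0.297,  0.316,  0.333]), array([ -1.738,   3.036, 107.318]))
```

View pics/d.png

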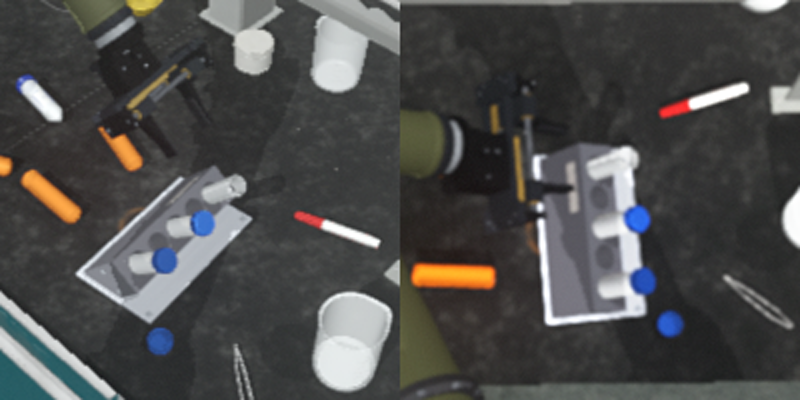

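The picture shows the fingers behind the block, straddling the open tube's line at composite (570,157), with the tube at (595–630,160). Moving straight in now.

Call:
step_arm(motion=[0,0,0,0,0,18,70,0,0,0,0,0,18,70,0,0,0,0,0,18,70,0,0,0,0,0,18,70,0,0,0,0,0,18,70,0,0,0,0,0,18,70,0,0,0,0,0,0,70])

```text
time_s: 3.08
tcp_pos: [0.6019, 0.1169, 0.0782]
tcp_rot: [1.666, 1.807, -0.711]
force: [-0.3, 0.0, 0.3]
grip_width: 0.808
finger_force: 0.0
```

```bash
python3 - <<'E'
from h import *
s=sensors.state();print(s['tcp_pos'],s['force'])
P,Q=target([.6035,.1115,.1095],44,.028);print(delta(P,Q))
snap('scene','s2');snap('top','t2')
a=cv2.imread('pics/s2.png')[150:270,220:340];b=cv2.imread('pics/t2.png')[140:260,200:320]
cv2.imwrite('pics/e.png',cv2.resize(np.hstack([a,b]),None,fx=3.3,fy=3.3,interpolation=cv2.INTER_CUBIC))
E
```

```text
[0.60187598 0.11686399 0.07815706] [-0.28205684  0.00317762  0.33413287]
(array([-0.1690873 ,  0.10662937, -0.02015348]), array([1.64984649, 1.17878123, 1.16258228]))
```

View pics/e.png

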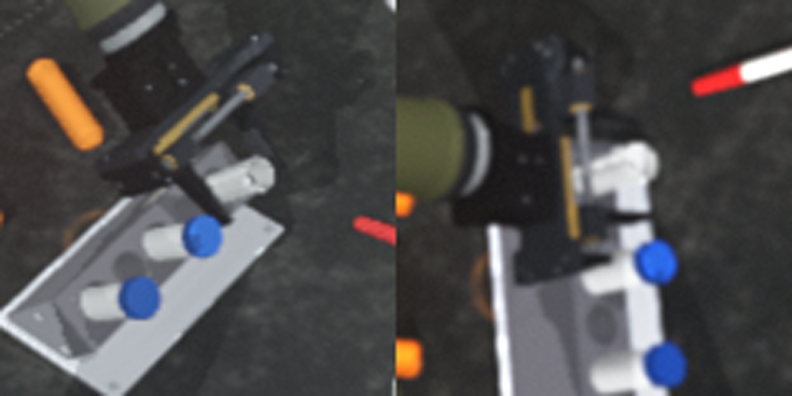

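The tube lies between the fingers, with the mouth at (260,178) on the left half of the composite and (640,162) on the right. Closing the gripper.

Call:
step_arm(motion=[0,0,0,0,1,1,24,0,0,0,0,0,0,24,0,0,0,0,0,0,24,0,0,0,0,0,0,24,0,0,0,0,0,0,24,0,0,0,0,0,0,24], force=40)

```text
time_s: 3.92
tcp_pos: [0.6039, 0.1184, 0.0785]
tcp_rot: [1.666, 1.809, -0.706]
force: [1.1, -1.3, 0.3]
grip_width: 0.326
finger_force: 40.0
```

Call:
step_arm(motion=[0,0,0,-6,0,0,24,0,0,0,-10,0,0,24,0,0,0,-12,0,0,24,0,0,0,-12,0,0,24,0,0,0,-12,0,0,24,0,0,0,-12,0,0,24,0,0,0,-12,0,0,24,0,0,0,-8,0,0,24])

```text
time_s: 4.92
tcp_pos: [0.6084, 0.059, 0.1395]
tcp_rot: [1.667, 1.808, -0.707]
force: [-0.2, 0.7, -1.6]
grip_width: 0.325
finger_force: 40.0
```

```bash
python3 - <<'E'
from h import *
s=sensors.state();print(s['tcp_pos'],s['force'],s['finger_force'],s['qpos'])
snap('scene','s3');snap('top','t3')
a=cv2.imread('pics/s3.png')[120:270,220:370];b=cv2.imread('pics/t3.png')[130:280,220:370]
cv2.imwrite('pics/f.png',cv2.resize(np.hstack([a,b]),None,fx=2.6,fy=2.6,interpolation=cv2.INTER_CUBIC))
E
```

```text
[0.60840307 0.05903211 0.13953515] [-0.23749328  0.65000843 -1.64279805] 39.99964318310958 [-0.84175566  0.53490915  0.39336712  1.60994635  0.54291889  1.40402367
 -0.58031049]
```

View pics/f.png

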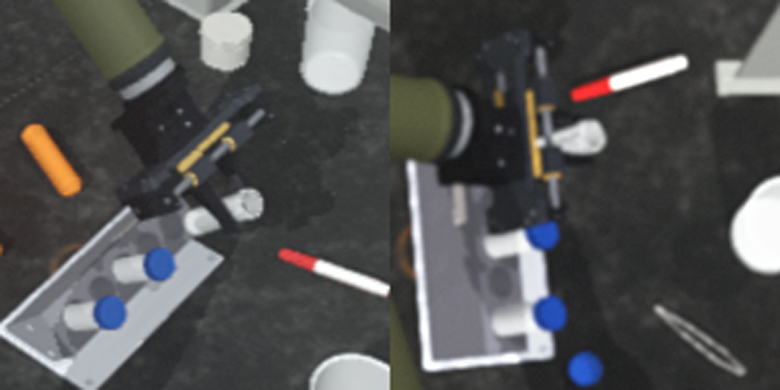

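The tube is held out of the block (wrist force −1.6 N, as expected), with its mouth at f.png (251,206) and (598,137). Next I locate the mouth relative to the TCP and plan the carry.

```bash
cat > plan.py <<'E'
from h import *
p,r=tri(('scene0',220+251/2.6,120+206/2.6),('top0',220+208/2.6,130+137/2.6))
s=sensors.state();p0=np.array(s['tcp_pos']);Q0=R.from_rotvec(s['tcp_rot'])
print('mouth',p,r,'in tool mm',1e3*Q0.inv().apply(p-p0), 'bottom z',(p+.112*Q0.apply([1,0,0]))[2])
B=np.array([.5305,-.153,0])
back=.028
def go(off,z,deg,n,c): 
    P,Q=target(B+[off[0],off[1],z],deg,back);return rows(P,Q,n,24,c)
c=(p0,Q0)
c=go((.06,.12,.215),0,60,8,c)if 0 else None
c=rows(*target([.60,.02,.23],60,back),8,24)
c=rows(*target([.535,-.125,.20],78,back),8,24,c)
c=rows(*target([.5305,-.133,.152],86,back),6,24,c)
E
python3 plan.py
```

```text
mouth [0.60393262 0.04787919 0.17372337] [np.float64(0.001241815018751091), np.float64(0.001241815018751177)] in tool mm [-31.89269396  -5.58208719 -15.85938656] bottom z 0.0931472787659368
[0.0, 2.0, 0.0, -7.0, -1.0, -3.0, 24.0, 0.0, 2.0, 0.0, -8.0, -2.0, -3.0, 24.0, 0.0, 2.0, 0.0, -7.0, -1.0, -4.0, 24.0, 0.0, 2.0, -0.1, -7.0, -2.0, -4.0, 24.0, 0.0, 2.0, 0.0, -7.0, -1.0, -4.0, 24.0, 0.0, 2.0, 0.0, -7.0, -2.0, -4.0, 24.0, 0.0, 2.0, 0.0, -6.0, -1.0, -5.0, 24.0, 0.0, 2.0, 0.0, -7.0, -2.0, -5.0, 24.0]
end err [-0.19544033 -0.07533266  0.53734758]
[0.0, 2.3, 0.0, -13.0, -10.0, 11.0, 24.0, 0.0, 2.2, 0.0, -13.0, -9.0, 10.0, 24.0, 0.0, 2.3, 0.0, -13.0, -10.0, 10.0, 24.0, 0.0, 2.2, 0.0, -14.0, -9.0, 9.0, 24.0, 0.0, 2.3, 0.0, -14.0, -10.0, 9.0, 24.0, 0.0, 2.2, 0.0, -14.0, -9.0, 8.0, 24.0, 0.0, 2.3, 0.0, -15.0, -10.0, 8.0, 24.0, 0.0, 2.2, 0.0, -15.0, -9.0, 7.0, 24.0]
end err [ 0.49345223  0.05532164 -0.5113311 ]
[0.0, 1.3, 0.0, 1.0, -1.0, 7.0, 24.0, 0.0, 1.4, 0.0, 0.0, -1.0, 8.0, 24.0, 0.0, 1.3, 0.0, 1.0, -1.0, 7.0, 24.0, 0.0, 1.3, 0.0, 0.0, -1.0, 7.0, 24.0, 0.0, 1.4, 0.0, 0.0, -1.0, 8.0, 24.0, 0.0, 1.3, 0.0, 0.0, -1.0, 7.0, 24.0]
end err [-0.33967897 -0.24634311  0.15684977]
```

Call:
step_arm(motion=[0,2,0,-7,-1,-3,24,0,2,0,-8,-2,-3,24,0,2,0,-7,-1,-4,24,0,2,0,-7,-2,-4,24,0,2,0,-7,-1,-4,24,0,2,0,-7,-2,-4,24,0,2,0,-6,-1,-5,24,0,2,0,-7,-2,-5,24])

```text
time_s: 6.02
tcp_pos: [0.5983, 0.0356, 0.1996]
tcp_rot: [1.84, 1.998, -0.491]
force: [0.2, 0.6, -2.0]
grip_width: 0.326
finger_force: 40.0
```

Call:
step_arm(motion=[0,2.3,0,-13,-10,11,24,0,2.2,0,-13,-9,10,24,0,2.3,0,-13,-10,10,24,0,2.2,0,-14,-9,9,24,0,2.3,0,-14,-10,9,24,0,2.2,0,-14,-9,8,24,0,2.3,0,-15,-10,8,24,0,2.2,0,-15,-9,7,24])

```text
time_s: 7.02
tcp_pos: [0.5328, -0.1014, 0.1744]
tcp_rot: [2.02, 2.193, -0.21]
force: [-0.6, -0.9, -1.5]
grip_width: 0.325
finger_force: 40.0
```

```bash
python3 - <<'E'
from h import *
s=sensors.state();print(s['time_s'],s['tcp_pos'],s['force'],np.round(s['qpos'],2))
snap('scene','s4');snap('top','t4')
a=cv2.imread('pics/s4.png')[170:320,270:420];b=cv2.imread('pics/t4.png')[140:290,290:440]
cv2.imwrite('pics/g.png',cv2.resize(np.hstack([a,b]),None,fx=2.6,fy=2.6,interpolation=cv2.INTER_CUBIC))
E
```

```text
7.025 [ 0.53281876 -0.1014348   0.17443377] [-0.64291849 -0.8529911  -1.4652904 ] [-0.47  0.1   0.5   1.85  0.17  1.19  0.05]
```

View pics/g.png

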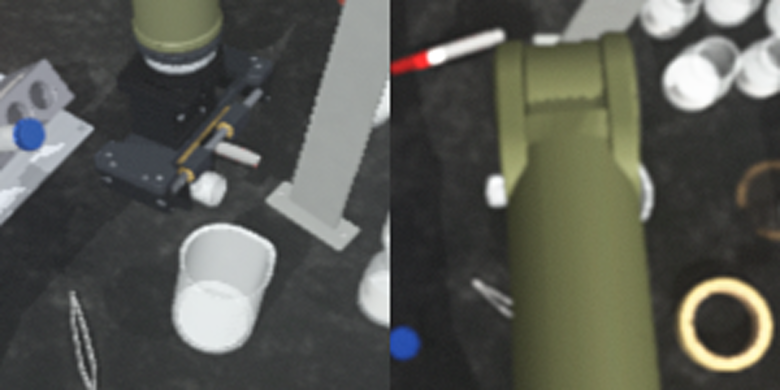

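Scene half: the tube mouth is at crop (215,191), which is pixel (352.7,243.5), just above and behind the beaker rim at (228,250). The arm hides it in the top view. Now checking this against the predicted mouth and planning the pour.

```bash
cat > plan2.py <<'E'
from h import *
s=sensors.state();p0=np.array(s['tcp_pos']);Q0=R.from_rotvec(s['tcp_rot'])
m=p0+Q0.apply([-.031,-.000,-.019]);print('mouth pred',m,proj('s4',m),'from pixel at that z',atz('s4',352.7,243.5,m[2]))
back=.031
c=rows(*target([.532,-.133,.150],87,back),6,24)
for d in (95,103,111,119,125): c=rows(*target([.532,-.133,.150],d,back),4,24,c)
E
python3 plan2.py
```

```text
mouth pred [ 0.53393978 -0.13096082  0.19971024] [355.18791168 244.00755781] from pixel at that z [ 0.53099534 -0.12552362  0.19971024]
[0.0, 1.5, -0.1, 2.0, 0.0, 7.0, 24.0, 0.0, 1.5, 0.0, 1.0, -1.0, 8.0, 24.0, 0.0, 1.5, -0.1, 2.0, 0.0, 7.0, 24.0, 0.0, 1.5, 0.0, 1.0, -1.0, 8.0, 24.0, 0.0, 1.5, -0.1, 1.0, 0.0, 7.0, 24.0, 0.0, 1.5, -0.1, 1.0, 0.0, 8.0, 24.0]
end err [ 0.27869368 -0.21958913 -0.44888163]
[0.0, 2.0, 0.0, 1.0, 0.0, -1.0, 24.0, 0.0, 2.0, 0.0, 0.0, 0.0, -1.0, 24.0, 0.0, 2.0, 0.0, 1.0, 0.0, -2.0, 24.0, 0.0, 2.0, 0.0, 1.0, 0.0, -1.0, 24.0]
end err [0.24787675 0.18517923 0.1941907 ]
[0.0, 2.0, 0.0, 1.0, 0.0, -1.0, 24.0, 0.0, 2.0, 0.0, 0.0, 0.0, -1.0, 24.0, 0.0, 2.0, 0.0, 1.0, 0.0, -1.0, 24.0, -0.1, 2.0, 0.0, 0.0, 0.0, -1.0, 24.0]
end err [ 0.29296534 -0.32582123 -0.29081075]
[0.0, 2.0, 0.0, 1.0, 0.0, -1.0, 24.0, 0.0, 2.0, 0.0, 0.0, 0.0, -1.0, 24.0, 0.0, 2.0, 0.0, 1.0, 0.0, -1.0, 24.0, 0.0, 2.0, 0.0, 1.0, 0.0, -2.0, 24.0]
end err [ 0.27301195 -0.14710886  0.42846015]
[0.0, 2.0, 0.0, 1.0, 0.0, -1.0, 24.0, 0.0, 2.0, 0.0, 0.0, 0.0, -1.0, 24.0, 0.0, 2.0, 0.0, 1.0, 0.0, -1.0, 24.0, 0.0, 2.0, 0.0, 1.0, 0.0, -1.0, 24.0]
end err [0.22471826 0.38239699 0.27463833]
[0.0, 1.5, 0.0, 0.0, 0.0, -1.0, 24.0, 0.0, 1.5, 0.0, 1.0, 0.0, -1.0, 24.0, 0.0, 1.5, 0.0, 0.0, 0.0, 0.0, 24.0, 0.0, 1.5, 0.0, 0.0, 0.0, -1.0, 24.0]
end err [ 0.27565558 -0.26463649 -0.45319196]
```

Call:
step_arm(motion=[0,1.5,0,0,0,7,24,0,1.5,0,0,-1,8,24,0,1.5,0,1,0,7,24,0,1.5,0,1,-1,8,24,0,1.5,0,1,0,7,24,0,1.5,0,1,0,8,24])

```text
time_s: 7.88
tcp_pos: [0.5316, -0.1031, 0.1286]
tcp_rot: [2.102, 2.283, -0.053]
force: [-0.5, -0.7, -1.1]
grip_width: 0.329
finger_force: 40.0
```

Call:
step_arm(motion=[0,2,0,1,0,-1,24,0,2,0,0,0,-1,24,0,2,0,1,0,-2,24,0,2,0,1,0,-1,24,0,2,0,1,0,-1,24,0,2,0,0,0,-1,24,0,2,0,1,0,-1,24,0,2,0,0,0,-1,24])

```text
time_s: 8.88
tcp_pos: [0.5313, -0.0985, 0.1383]
tcp_rot: [-2.008, -2.181, -0.231]
force: [-1.0, -0.5, -0.9]
grip_width: 0.328
finger_force: 40.0
```

Call:
step_arm(motion=[0,2,0,1,0,-1,24,0,2,0,0,0,-1,24,0,2,0,1,0,-1,24,0,2,0,1,0,-2,24,0,2,0,1,0,-1,24,0,2,0,0,0,-1,24,0,2,0,1,0,-1,24,0,2,0,1,0,-1,24])

```text
time_s: 9.88
tcp_pos: [0.531, -0.0961, 0.1489]
tcp_rot: [-1.848, -2.006, -0.48]
force: [0.2, 0.9, 0.2]
grip_width: 0.326
finger_force: 40.0
```

Call:
step_arm(motion=[0,1.5,0,0,0,-1,24,0,1.5,0,1,0,-1,24,0,1.5,0,0,0,0,24,0,1.5,0,0,0,-1,24,0,0,0,0,0,0,24,0,0,0,0,0,0,24,0,0,0,0,0,0,24,0,0,0,0,0,0,24])

```text
time_s: 10.88
tcp_pos: [0.5311, -0.0965, 0.1522]
tcp_rot: [-1.785, -1.94, -0.563]
force: [-0.3, -0.0, -0.3]
grip_width: 0.326
finger_force: 40.0
```

```bash
python3 - <<'E'
from h import *
s=sensors.state();print(s['time_s'],s['tcp_pos'],s['force'],s['finger_force'])
p0=np.array(s['tcp_pos']);Q0=R.from_rotvec(s['tcp_rot']);print('mouth',p0+Q0.apply([-.031,0,-.019]),'axis',-Q0.apply([1,0,0]))
snap('scene','s5');crop('s5',300,200,110,110,5,'i')
E
```

```text
10.875 [ 0.53112964 -0.09651308  0.15216002] [-0.27999992 -0.03981869 -0.32056608] 39.99969244097883
mouth [ 0.53413483 -0.13268006  0.14994227] axis [ 0.06807303 -0.81630654 -0.57359367]
```

View pics/i.png

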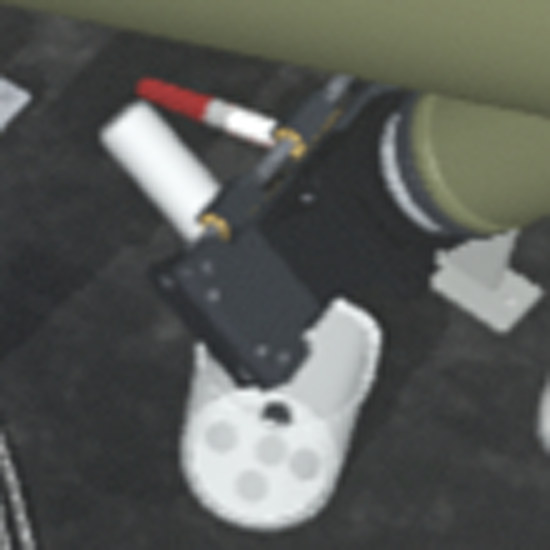

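The view shows four balls on the beaker floor at crop (220,437), (270,448), (305,463) and (252,485). A fifth, dark one is at (277,412), half hidden by the gripper. The weight on the wrist has dropped by about 1.2 N, which matches five balls. The mouth is at about 0.150 m, 20 mm from the beaker's axis, and tipped to 125°. Handing in.

```bash
python3 - <<'E'
from h import *
for u,v in ((220,437),(270,448),(305,463),(252,485),(277,412)): print(atz('s5',300+u/5,200+v/5,.013)-[.5305,-.153,0])
print(ticket.sign_off())
E
```

```text
[-0.00845665  0.02118687  0.013     ]
[ 0.00474766 -0.00329258  0.013     ]
[ 0.01020313 -0.02308942  0.013     ]
[-0.0206309  -0.01017418  0.013     ]
[0.02603478 0.00785484 0.013     ]
the job is handed in; nothing more can be done
None
```

The job is handed in: all five balls measure inside the beaker on the last picture, though the fifth was half hidden by the gripper. The emptied tube is still held over the rim with its mouth tipped down, but the sign-off gave no verdict.

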